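Put the washed lids back on their canisters

ROBOT

A 6-joint arm with a two-finger parallel gripper is mounted at the origin on the work surface. World frame = base frame: x ahead of the robot, y to its left, z up, the work surface at z = 0. Lengths are in m, angles in rad, forces in N, time in s.
With the tool pointing down it reaches from about 0.35 to 0.85 m from the base axis. Payload 8.1 kg.
Tool frame: the origin (TCP) lies on the mounting face of the last link; the fingertips stand manip.tips_ahead ahead of it and the grasp point (between the pads) lies 167 mm ahead of it (manip.tips_ahead is the distance from the TCP to the fingertips, in m); z points along the fingers, y is the direction in which the jaws open and shut (so a half turn about z gives the same grasp; the last joint's range is limited). The gripper opens to 93 mm and grips with 3 to 60 N. Pads are 15 mm wide; open, the fingers measure 128 mm over their backs; the gripper's body (75 mm by 188 mm) begins 65 mm behind the grasp point.
Start: joints at [-0.085, 0.13, 1.488, -0, 1.523, -0.085], TCP at [0.6, 0, 0.405] pointing down, gripper open.
Joint ranges: [-2.96, 2.96], [-0.89, 2.26], [0.02, 2.5], [-1.34, 4.48], [0, 2.73], [-2.66, 2.66]. Speed limits (rad/s): [2.39, 2.39, 2.79, 3.14, 3.14, 3.14].

INTERFACE

Orientations are given as [roll, pitch, yaw] about the fixed x, y, z axes, in that order (R = Rz(yaw) Ry(pitch) Rx(roll)).
In Python, from cell import manip, vision, hand_in gives the robot as it stands.
- The arm moves only by the tool step_arm, never from a script. Its argument "commands" is a list of rows, each an object with "slide": the shift along the tool's x, y, z in mm, a list of three; "twist": the turn about the tool's z in rad. A call has 1 to 5 rows; each row is the pose to reach, as a shift and turn from the pose commanded when the call began, along the tool's axes at that moment; what a row does not reach only later rows make up. A row lasts 1/10 s, in which the tool goes at most 50 mm and 8.59 degrees, less where a joint would pass 70% of its speed; a pose out of reach is approached as far as the arm can. A call with a gripper value outside its range is refused whole. "jaw" is the closure, from -1 (fully open) to 1 (shut), so that 0 is half open, set as the call begins (left out, the last holds). The fingers move at their own pace and stop on an object; "newtons" is the grip in N (left out, the last holds). Time passes only in rows, so rows that repeat a pose let the fingers close. It gives the time, the measured TCP pose, the force and the opening at its end, in the units of the state.
- manip.state(): the state, without advancing time (a new reading comes with each control period).
- vision.grab_frame(name): name is "scene" or "side" or "wrist"; returns a dict with "frame" (420x560x3 uint8, blue, green, red), "K" (3x3 intrinsics, pixels), "dist" ([k1, k2, p1, p2, k3] as OpenCV has them; the pictures are not rectified), "origin" and "attitude" of the camera in the world. Camera axes: x right, y down, z forward; pixel columns grow to the right and rows downward; lengths in m; the calibration is good to about 2 mm. A picture is of the moment at which its call begins. There is no depth.
- hand_in(): hands the job in, once; it reports no verdict.
The state is a dict: "time": time; "joint_pos": joint angles; "qd": joint speeds; "effort": joint torques, N m; "tcp_pos": TCP position; "eef_rot": TCP orientation; "wrist_force": force on the tool from outside, world axes, zero at the start; "torque": the same for the moment, N m; "opening": finger opening in m.
Only numpy, scipy, OpenCV 4.12 (cv2) and the standard library are available. Lean on these libraries where they do the work, as an engineer would, in place of code of your own. Each camera call takes 0.05 s, during which the arm holds its last target. There are 200 camera calls.

TASK

The lids of the four kitchen canisters have been washed and are dry on the mat: close every canister with its own lid, the one of the same colour and size, fully home in the mouth and level on the rim. Put the lids on gently, without dropping them; leave the canisters standing where they are and do not disturb the mug and the jug.

Things in the scene. Friction and masses are not known exactly. Their poses are not given: they have to be found in the camera images.
- lid_green: Dark bottle-green round lid, largest of four, knob up on the dark grey mat (6 thick) nearest the robot. From its origin (centre of the foot, z up): pale tapered spigot, 0 to 12, diameter 92 at the foot, 102 from 10 up; glazed disc, 12 to 19, diameter 118; upright cylindrical wooden knob to grip, 19 to 45, diameter 28. About 240 g.
- lid_yellow: Mustard-yellow round lid, second largest of four, knob up on the dark grey mat (6 thick) nearest the robot. From its origin (centre of the foot, z up): pale tapered spigot, 0 to 12, diameter 78 at the foot, 88 from 10 up; glazed disc, 12 to 19, diameter 104; upright cylindrical wooden knob to grip, 19 to 45, diameter 28. About 190 g.
- lid_terracotta: Terracotta (orange-red) round lid, third largest of four, knob up on the dark grey mat (6 thick) nearest the robot. From its origin (centre of the foot, z up): pale tapered spigot, 0 to 12, diameter 64 at the foot, 74 from 10 up; glazed disc, 12 to 19, diameter 90; upright cylindrical wooden knob to grip, 19 to 45, diameter 28. About 140 g.
- lid_blue: Blue round lid, smallest of four, knob up on the dark grey mat (6 thick) nearest the robot. From its origin (centre of the foot, z up): pale tapered spigot, 0 to 12, diameter 50 at the foot, 60 from 10 up; glazed disc, 12 to 19, diameter 76; upright cylindrical wooden knob to grip, 19 to 45, diameter 28. About 100 g.
- canister_green: Dark bottle-green canister, largest of four, loose, upright and open on the counter in the row beyond the mat. Outer diameter 118, height 104, mouth 106 (wall 6), goods inside 15 or more below the rim. Origin: centre of its underside, z up. Closed, the lid's spigot is in the mouth (2 play all round), its disc on the rim, the lid's origin 92 above this one. About 850 g.
- canister_yellow: Mustard-yellow canister, second largest of four, loose, upright and open on the counter in the row beyond the mat. Outer diameter 104, height 96, mouth 92 (wall 6), goods inside 15 or more below the rim. Origin: centre of its underside, z up. Closed, the lid's spigot is in the mouth (2 play all round), its disc on the rim, the lid's origin 84 above this one. About 680 g.
- canister_terracotta: Terracotta (orange-red) canister, third largest of four, loose, upright and open on the counter in the row beyond the mat. Outer diameter 90, height 88, mouth 78 (wall 6), goods inside 15 or more below the rim. Origin: centre of its underside, z up. Closed, the lid's spigot is in the mouth (2 play all round), its disc on the rim, the lid's origin 76 above this one. About 520 g.
- canister_blue: Blue canister, smallest of four, loose, upright and open on the counter in the row beyond the mat. Outer diameter 76, height 80, mouth 64 (wall 6), goods inside 15 or more below the rim. Origin: centre of its underside, z up. Closed, the lid's spigot is in the mouth (2 play all round), its disc on the rim, the lid's origin 68 above this one. About 400 g.
- mug: White mug standing on the counter at one side of the canisters, 80 in diameter, 92 high, with a handle; not part of the job. Origin: centre of its underside.
- jug: Small steel milk jug standing on the counter at the other side, 92 in diameter, 105 high, with a black handle; not part of the job. Origin: centre of its underside.

How it is judged:
By the outcome, as a careful person would: the job done as asked, in the order asked, and still so for the second after the job is handed in, with the robot touching nothing.
It also fails if it takes over 104 s, if anything falls off the work surface, if the arm or the gripper's body presses on something with over 40 N, if the wrist force passes 120 N, or if a joint passes its speed limit or range.

## Working session

There is one attempt and no reset: what is moved stays moved. The work goes in short steps, Python scripts to look and compute and a tool call to move; the robot and the scene stay as the last step left them, time stands still between calls to the robot, and variables do not carry over. Pictures are saved under pics/ and viewed, about 12 in all and at most 16, crops included, and the job is handed in when it is done.

Besides the shell and the picture viewer there is one more tool, called as name(argument=value, ...) on one line, values as JSON. step_arm: Moves the arm, as the interface text tells. Its arguments: {"type":"object","properties":{"commands":{"type":"array"},"jaw":{"type":"number"},"newtons":{"type":"number"}},"required":["commands"]}

```bash
ls; mkdir -p pics; python3 - <<'E'
from cell import manip, vision
import cv2
print(manip.tips_ahead, manip.state())
for n in("scene","side"):
    f=vision.grab_frame(n); cv2.imwrite(f"pics/{n}0.png",f["frame"]); print(n,f["K"],f["dist"],f["origin"],f["attitude"])
f=vision.grab_frame("wrist");print(f["K"],f["dist"],f["origin"],f["attitude"]);cv2.imwrite("pics/wrist0.png",f["frame"])
E
```

```text
pics
0.1861 {'time': 0.0, 'joint_pos': array([-8.53658806e-02,  1.31145227e-01,  1.48925402e+00, -9.88891114e-06,
        1.52299893e+00, -8.54165366e-02]), 'qd': array([ 0.0013983 , -0.00112365, -0.00068917, -0.00128123,  0.00055407,
       -0.00132272]), 'effort': array([-1.61290725e-03, -5.59853125e+01, -4.91755986e+01,  7.67333270e-02,
        3.59135563e-02, -2.97389461e-04]), 'tcp_pos': array([5.99775795e-01, 6.01028346e-05, 4.03710538e-01]), 'eef_rot': array([-3.13979287e+00, -1.44193121e-04,  1.57084733e+00]), 'wrist_force': array([ 0.42192057, -0.30974551,  0.20658744]), 'torque': array([0.01461135, 0.00688551, 0.0407198 ]), 'opening': 0.09273935315855812}
scene [[398.17062783   0.         283.49222036]
 [  0.         398.17062783 214.45026587]
 [  0.           0.           1.        ]] [-0.00299424  0.          0.          0.          0.        ] [1.43372772 0.598547   0.79038593] [-2.1731033  -0.02008657  2.20390919]
side [[509.118669     0.         278.40780266]
 [  0.         509.118669   208.65179572]
 [  0.           0.           1.        ]] [-0.07402303  0.          0.          0.          0.        ] [-0.18050983 -0.72962723  1.29020637] [-2.44413462 -0.0085714  -0.78410352]
[[326.66308028   0.         283.14965337]
 [  0.         326.66308028 213.05830355]
 [  0.           0.           1.        ]] [-0.05537556  0.          0.          0.          0.        ] [0.5987852  0.08059071 0.38314719] [2.85073046e+00 2.74815767e-03 6.43135244e-04]
```

View pics/scene0.png

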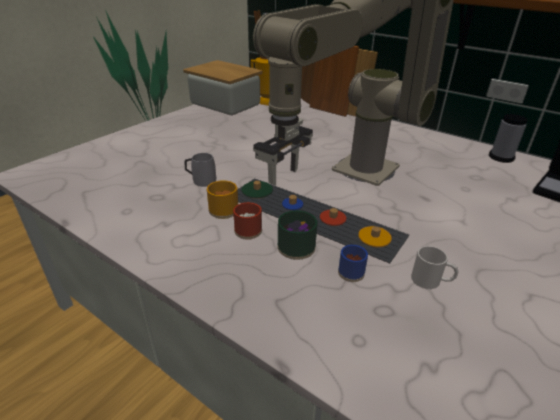

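View pics/wrist0.png

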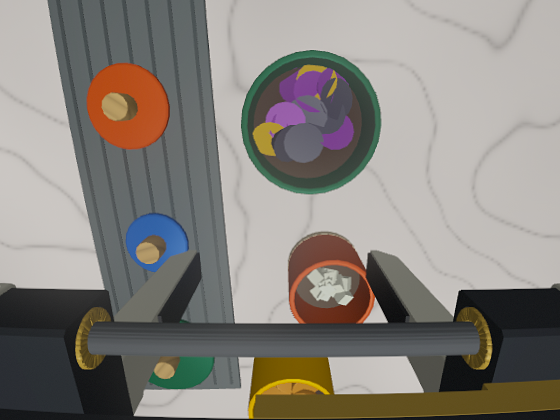

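The scene view shows the mat with lids green (257,188), blue (293,202), red (333,216) and yellow (375,236). The canisters are yellow (223,200), red (248,220), green (297,235) and blue (353,262), with the jug at (203,168) and the mug at (430,267). In the wrist view the red lid is at (127,105), the blue lid at (157,243) and the green canister at (311,122).

View pics/side0.png

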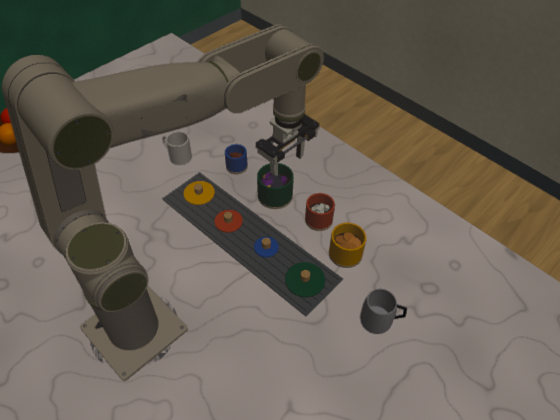

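```bash
cat > h.py <<'E'
import cv2, numpy as np
from scipy.spatial.transform import Rotation as Ro
D={'green':(118,104),'yellow':(104,96),'terracotta':(90,88),'blue':(76,80)}  # disc/outer dia, height (mm)
def ray(f,uv):
    p=cv2.undistortPoints(np.float64(uv).reshape(-1,1,2),f["K"],np.array(f["dist"]))[:,0]
    R=Ro.from_euler('xyz',f["attitude"]).as_matrix()
    return np.c_[p,np.ones(len(p))]@R.T
def onplane(f,uv,z):
    d=ray(f,uv);o=np.array(f["origin"]);return o+d*((z-o[2])/d[:,2])[:,None]
def mask(fr,c):
    h=cv2.cvtColor(fr,cv2.COLOR_BGR2HSV)
    lo,hi={'green':((65,70,20),(90,255,255)),'yellow':((18,150,60),(30,255,255)),'terracotta':((0,150,50),(11,255,255)),'blue':((105,120,40),(125,255,255))}[c]
    return cv2.inRange(h,lo,hi)
def blobs(fr,c,amin=60):
    m=mask(fr,c); cs,_=cv2.findContours(m,cv2.RETR_EXTERNAL,cv2.CHAIN_APPROX_NONE)
    return sorted([k for k in cs if cv2.contourArea(k)>amin],key=cv2.contourArea,reverse=True)
def circ(P):   # least-squares circle through xy points, with one round of outlier trimming
    P=P[:,:2]
    for _ in range(4):
        s=np.linalg.lstsq(np.c_[2*P,np.ones(len(P))],(P**2).sum(1),rcond=None)[0]
        r=np.sqrt(s[2]+s[:2]@s[:2]); e=abs(np.linalg.norm(P-s[:2],axis=1)-r)
        P=P[e<=max(2*np.median(e),.001)]
    return s[:2],r
E
python3 - <<'E'
from cell import vision
from h import *
np.set_printoptions(precision=4,suppress=True)
for n in("scene","side"):
    f=vision.grab_frame(n)
    for c,(d,h) in D.items():
        for k in blobs(f["frame"],c)[:5]:
            x,y,w,hh=cv2.boundingRect(k)
            cl,rl=circ(onplane(f,k,.022)); 
            print(n,c,(x,y,w,hh),int(cv2.contourArea(k)),'as lid',cl,round(2000*rl),'(%d)'%d,'ctr@rim',onplane(f,[[x+w/2,y+hh/2]],h/1000)[0,:2])
E
```

```text
scene green (96, 18, 41, 72) 993 as lid [-1.9383 -1.6032] 3669 (118) ctr@rim [-0.2728 -2.1108]
scene green (136, 34, 32, 70) 938 as lid [-0.4432 -2.0791] 1108 (118) ctr@rim [-0.1793 -1.6032]
scene green (279, 210, 38, 28) 687 as lid [0.5299 0.0102] 129 (118) ctr@rim [0.6343 0.0819]
scene green (242, 182, 31, 15) 257 as lid [ 0.4481 -0.2301] 108 (118) ctr@rim [ 0.5554 -0.1367]
scene yellow (0, 196, 123, 156) 6031 as lid [ 1.0284 -0.3633] 617 (104) ctr@rim [ 1.1623 -0.2692]
scene yellow (207, 181, 31, 35) 836 as lid [ 0.5885 -0.3154] 211 (104) ctr@rim [ 0.6593 -0.1985]
scene yellow (249, 57, 21, 48) 482 as lid [-0.6417 -1.2307] 745 (104) ctr@rim [-0.4373 -0.9355]
scene yellow (358, 226, 34, 21) 421 as lid [0.4416 0.2492] 104 (104) ctr@rim [0.5395 0.2856]
scene yellow (179, 388, 32, 32) 171 as lid [1.1627 0.2033] 66 (104) ctr@rim [1.1984 0.2442]
scene terracotta (233, 202, 28, 34) 736 as lid [ 0.6127 -0.1323] 176 (90) ctr@rim [ 0.6899 -0.0681]
scene terracotta (320, 210, 26, 15) 227 as lid [0.4327 0.0894] 85 (90) ctr@rim [0.5208 0.1361]
scene blue (340, 245, 28, 33) 562 as lid [0.5761 0
[... 453 characters left out ...]
.6706 0.1291] 113 (118) ctr@rim [0.5923 0.0963]
side yellow (330, 223, 36, 43) 1201 as lid [ 0.632  -0.2338] 141 (104) ctr@rim [ 0.5816 -0.2658]
side yellow (183, 181, 32, 24) 555 as lid [0.438  0.2523] 103 (104) ctr@rim [0.4008 0.192 ]
side terracotta (307, 194, 27, 35) 720 as lid [ 0.6692 -0.0827] 124 (90) ctr@rim [ 0.6223 -0.1223]
side terracotta (215, 210, 28, 22) 452 as lid [0.4293 0.0927] 86 (90) ctr@rim [0.3975 0.0465]
side terracotta (0, 108, 11, 16) 101 as lid [0.1642 1.0936] 85 (90) ctr@rim [0.132  1.0061]
side blue (225, 145, 21, 27) 368 as lid [0.634 0.294] 110 (76) ctr@rim [0.5958 0.2395]
side blue (254, 237, 25, 20) 248 as lid [ 0.444  -0.0646] 73 (76) ctr@rim [ 0.4151 -0.0979]
```

The side view shows the yellow lid (199,193), red lid (229,221), blue lid (266,245) and green lid (305,280), with the canisters clear behind them. Lid diameters from both cameras match the sizes given. Next is a wrist-camera survey to locate the rims.

step_arm(commands=[{"slide":[-50,-25,0],"twist":0},{"slide":[-100,-50,0],"twist":0},{"slide":[-150,-70,0],"twist":0},{"slide":[-150,-70,0],"twist":0},{"slide":[-150,-70,0],"twist":0}], jaw=0)

```text
time: 0.75
tcp_pos: [0.5292, -0.152, 0.4048]
eef_rot: [3.142, 0.0, 1.567]
wrist_force: [0.7, 0.3, 0.7]
opening: 0.0577
```

```bash
cat > look.py <<'E'
import sys
from cell import vision, manip
from h import *
np.set_printoptions(precision=4,suppress=True)
def look(tag):
    f=vision.grab_frame("wrist"); fr=f["frame"]; s=manip.state(); print(tag,s["time"],s["tcp_pos"],s["eef_rot"],'opening',s["opening"]); vis=fr.copy()
    for c,(d,h) in D.items():
        for k in blobs(fr,c,600)[:4]:
            k=k[:,0]; inn=(k[:,0]>3)&(k[:,0]<556)&(k[:,1]>3)&(k[:,1]<416); x,y,w,hh=cv2.boundingRect(k)
            p=k[inn]
            if len(p)<40: continue
            cl,rl=circ(onplane(f,p,.025)); cr,rr=circ(onplane(f,p,h/1000))
            print(c,(x,y,w,hh),'lid',cl,round(2000*rl,1),'| rim',cr,round(2000*rr,1),'want',d)
            cv2.drawContours(vis,[k[:,None]],-1,(255,255,255),1)
    cv2.imwrite(f"pics/{tag}.png",vis)
if __name__=="__main__": look(sys.argv[1])
E
python3 look.py w1
```

```text
w1 0.8 [ 0.5298 -0.1506  0.4048] [ 3.1413 -0.0004  1.5685] opening 0.05347635162752323
green (167, 205, 97, 90) lid [ 0.4463 -0.2267] 114.5 | rim [ 0.4644 -0.1926] 89.4 want 118
green (326, 0, 106, 30) lid [0.6189 0.0711] 116.3 | rim [0.599  0.0399] 91.0 want 118
yellow (167, 382, 387, 37) lid [ 0.6423 -0.6883] 584.7 | rim [ 0.6198 -0.5663] 469.1 want 104
yellow (308, 225, 106, 99) lid [ 0.6104 -0.2609] 118.5 | rim [ 0.5942 -0.2234] 95.1 want 104
yellow (393, 308, 24, 64) lid [ 0.6722 -0.3554] 67.8 | rim [ 0.6438 -0.2993] 54.4 want 104
terracotta (367, 99, 96, 98) lid [ 0.6726 -0.1065] 105.1 | rim [ 0.6473 -0.1004] 86.6 want 90
blue (171, 74, 70, 73) lid [ 0.4461 -0.0661] 73.9 | rim [ 0.4587 -0.067 ] 62.6 want 76
```

step_arm(commands=[{"slide":[50,0,0],"twist":0},{"slide":[100,0,0],"twist":0},{"slide":[150,0,0],"twist":0},{"slide":[150,0,0],"twist":0},{"slide":[150,0,0],"twist":0}])

```text
time: 1.3
tcp_pos: [0.5302, 0.0027, 0.4047]
eef_rot: [3.142, -0.0, 1.576]
wrist_force: [0.2, -0.7, 0.2]
opening: 0.0462
```

```bash
python3 look.py w2
```

```text
w2 1.35 [0.5302 0.0014 0.4047] [-3.1415  0.0001  1.5736] opening 0.046817928551062316
green (324, 56, 137, 141) lid [0.6463 0.0701] 147.1 | rim [0.6204 0.073 ] 114.7 want 118
green (211, 357, 54, 34) lid [ 0.4654 -0.2524] 65.3 | rim [ 0.4794 -0.1786] 50.9 want 118
yellow (141, 357, 389, 62) lid [ 0.6446 -0.4668] 468.3 | rim [ 0.6217 -0.358 ] 375.7 want 104
terracotta (150, 64, 84, 87) lid [0.4312 0.091 ] 87.7 | rim [0.4483 0.0896] 72.3 want 90
terracotta (361, 246, 77, 45) lid [ 0.6678 -0.1063] 75.0 | rim [ 0.6434 -0.073 ] 61.8 want 90
blue (182, 215, 63, 57) lid [ 0.4464 -0.0634] 72.9 | rim [ 0.459 -0.041] 61.8 want 76
```

step_arm(commands=[{"slide":[50,0,0],"twist":0},{"slide":[100,0,0],"twist":0},{"slide":[150,0,0],"twist":0},{"slide":[200,0,0],"twist":0},{"slide":[250,0,0],"twist":0}])

```text
time: 1.85
tcp_pos: [0.5304, 0.2509, 0.4048]
eef_rot: [3.141, 0.0, 1.569]
wrist_force: [1.1, -0.3, -0.1]
opening: 0.0464
```

step_arm(commands=[{"slide":[40,0,0],"twist":0},{"slide":[40,0,0],"twist":0},{"slide":[40,0,0],"twist":0}])

```text
time: 2.15
tcp_pos: [0.5304, 0.2901, 0.4042]
eef_rot: [-3.141, 0.001, 1.571]
wrist_force: [0.4, 0.5, -0.0]
opening: 0.0466
```

```bash
python3 look.py w3; python3 -c "
import cv2,numpy as np
cv2.imwrite('pics/m.png',np.hstack([cv2.resize(cv2.imread(f'pics/w{i}.png'),(400,300)) for i in (1,3)]))"
```

```text
w3 2.2 [0.5305 0.2892 0.4043] [-3.1411  0.0008  1.5701] opening 0.04662390639687588
green (310, 357, 39, 37) lid [0.5923 0.0325] 63.6 | rim [0.5784 0.107 ] 49.6 want 118
yellow (141, 383, 389, 36) lid [ 0.6081 -0.3084] 693.6 | rim [ 0.5925 -0.1739] 556.2 want 104
yellow (163, 179, 89, 84) lid [0.4406 0.2519] 101.9 | rim [0.4582 0.2754] 81.7 want 104
blue (338, 190, 75, 71) lid [0.6364 0.2472] 86.3 | rim [0.6199 0.2661] 73.1 want 76
```

View pics/m.png

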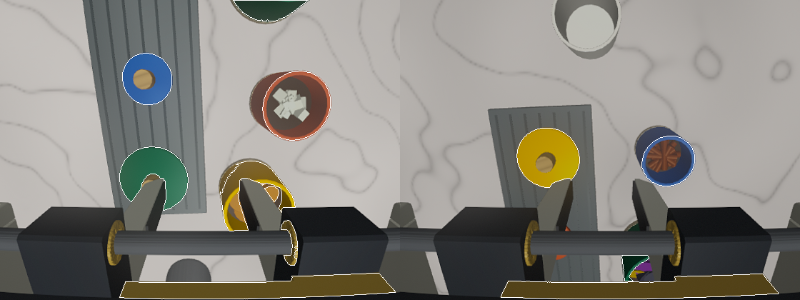

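The composite has clean outlines on the blue lid, yellow lid, red canister and blue canister, but some of the other contours include canister walls. I'll look straight down into each canister, then at the green lid.

step_arm(commands=[{"slide":[-40,30,0],"twist":0},{"slide":[-80,60,0],"twist":0},{"slide":[-104,90,0],"twist":0},{"slide":[-104,90,0],"twist":0},{"slide":[-104,90,0],"twist":0}])

```text
time: 2.7
tcp_pos: [0.6207, 0.1832, 0.4044]
eef_rot: [-3.141, 0.0, 1.566]
wrist_force: [0.2, 0.3, -0.2]
opening: 0.0463
```

```bash
python3 look.py c1
```

```text
c1 2.75 [0.6202 0.1844 0.4046] [-3.141  -0.0001  1.5681] opening 0.04671399694860656
green (239, 257, 88, 33) lid [0.6213 0.0421] 113.5 | rim [0.6211 0.0909] 88.5 want 118
yellow (141, 383, 389, 36) lid [ 0.6956 -0.4099] 683.8 | rim [ 0.6806 -0.2766] 548.5 want 104
yellow (73, 81, 94, 96) lid [0.4415 0.2507] 102.5 | rim [0.4769 0.2533] 82.2 want 104
terracotta (95, 229, 72, 62) lid [0.4329 0.0936] 87.6 | rim [0.4657 0.1234] 72.3 want 90
terracotta (274, 359, 64, 35) lid [ 0.6477 -0.0892] 82.4 | rim [ 0.6428 -0.0273] 67.9 want 90
blue (243, 71, 83, 85) lid [0.6206 0.2656] 86.2 | rim [0.6205 0.2653] 73.0 want 76
```

step_arm(commands=[{"slide":[-48,0,0],"twist":0},{"slide":[-96,0,0],"twist":0},{"slide":[-144,0,0],"twist":0},{"slide":[-193,0,0],"twist":0},{"slide":[-193,0,0],"twist":0}])

```text
time: 3.25
tcp_pos: [0.6192, -0.0119, 0.4051]
eef_rot: [3.141, 0.002, 1.566]
wrist_force: [0.7, 0.4, 0.4]
opening: 0.0466
```

```bash
python3 look.py c2
```

```text
c2 3.3 [ 0.6194 -0.0093  0.4051] [3.1413 0.0003 1.567 ] opening 0.04666771499057048
green (217, 33, 141, 147) lid [0.6218 0.0739] 147.2 | rim [0.6211 0.0728] 114.8 want 118
yellow (141, 358, 389, 61) lid [ 0.6655 -0.5672] 649.8 | rim [ 0.6562 -0.4415] 521.4 want 104
terracotta (67, 52, 83, 87) lid [0.4323 0.0907] 88.3 | rim [0.465  0.0869] 72.8 want 90
terracotta (270, 247, 66, 77) lid [ 0.654  -0.1354] 100.8 | rim [ 0.6478 -0.0996] 83.1 want 90
blue (109, 203, 62, 60) lid [ 0.4475 -0.0645] 74.3 | rim [ 0.4737 -0.0441] 62.9 want 76
```

step_arm(commands=[{"slide":[-45,10,0],"twist":0},{"slide":[-90,20,0],"twist":0},{"slide":[-135,27,0],"twist":0},{"slide":[-173,27,0],"twist":0},{"slide":[-173,27,0],"twist":0}])

```text
time: 3.8
tcp_pos: [0.6467, -0.1827, 0.4045]
eef_rot: [-3.141, 0.001, 1.568]
wrist_force: [0.8, 1.0, -0.0]
opening: 0.0461
```

```bash
python3 look.py c3
```

```text
c3 3.85 [ 0.6469 -0.1805  0.4045] [-3.1413 -0.0004  1.5691] opening 0.046643681336705586
green (68, 179, 97, 94) lid [ 0.4474 -0.2279] 116.3 | rim [ 0.4911 -0.2002] 90.7 want 118
yellow (141, 383, 389, 36) lid [ 0.7227 -0.7778] 686.6 | rim [ 0.7075 -0.6441] 550.7 want 104
yellow (193, 200, 105, 116) lid [ 0.6082 -0.2719] 128.2 | rim [ 0.6156 -0.2383] 102.8 want 104
terracotta (236, 60, 101, 104) lid [ 0.6485 -0.1003] 105.3 | rim [ 0.648  -0.1006] 86.8 want 90
blue (61, 45, 70, 75) lid [ 0.4476 -0.0667] 74.9 | rim [ 0.4781 -0.0721] 63.4 want 76
```

step_arm(commands=[{"slide":[-40,-20,0],"twist":0},{"slide":[-80,-40,0],"twist":0},{"slide":[-123,-53,0],"twist":0},{"slide":[-123,-53,0],"twist":0},{"slide":[-123,-53,0],"twist":0}])

```text
time: 4.35
tcp_pos: [0.5942, -0.3017, 0.4049]
eef_rot: [3.141, -0.001, 1.571]
wrist_force: [0.2, -0.3, 0.5]
opening: 0.0465
```

```bash
python3 look.py c4
```

```text
c4 4.4 [ 0.5946 -0.3009  0.4049] [ 3.1412 -0.0009  1.5722] opening 0.04644112314451574
green (94, 67, 108, 112) lid [ 0.4466 -0.2293] 116.0 | rim [ 0.4789 -0.2275] 90.5 want 118
yellow (242, 86, 118, 119) lid [ 0.6118 -0.254 ] 126.0 | rim [ 0.6082 -0.2475] 101.1 want 104
yellow (141, 383, 389, 36) lid [ 0.6721 -0.8952] 685.7 | rim [ 0.6565 -0.762 ] 550.2 want 104
terracotta (295, 0, 99, 40) lid [ 0.6439 -0.104 ] 80.7 | rim [ 0.635  -0.1245] 66.5 want 90
```

step_arm(commands=[{"slide":[0,-48,0],"twist":0},{"slide":[0,-96,0],"twist":0},{"slide":[-4,-144,0],"twist":0},{"slide":[-4,-148,0],"twist":0},{"slide":[-4,-148,0],"twist":0}])

```text
time: 4.9
tcp_pos: [0.4461, -0.3053, 0.4052]
eef_rot: [3.14, 0.0, 1.572]
wrist_force: [-0.3, 0.1, 0.1]
opening: 0.0464
```

```bash
python3 look.py c5;  python3 -c "
import cv2,numpy as np
r=lambda i:cv2.resize(cv2.imread(f'pics/c{i}.png'),(400,300))
cv2.imwrite('pics/m2.png',np.vstack([np.hstack([r(1),r(2)]),np.hstack([r(3),r(4)])]))"
```

```text
c5 4.95 [ 0.4469 -0.3056  0.4055] [3.1398 0.0005 1.5724] opening 0.046539748747267844
green (229, 61, 109, 114) lid [ 0.445  -0.2292] 115.4 | rim [ 0.445  -0.2282] 90.0 want 118
yellow (386, 84, 137, 117) lid [ 0.6386 -0.2517] 137.9 | rim [ 0.6004 -0.2464] 110.7 want 104
yellow (141, 383, 389, 36) lid [ 0.5248 -0.9042] 693.5 | rim [ 0.509 -0.77 ] 556.5 want 104
terracotta (450, 0, 110, 41) lid [ 0.652  -0.1091] 80.6 | rim [ 0.6158 -0.1293] 66.5 want 90
```

View pics/m2.png

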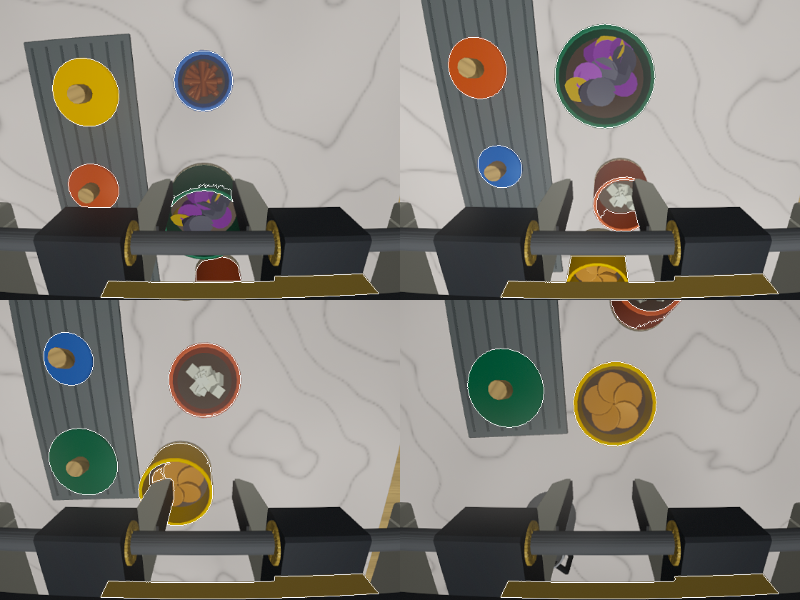

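Looking straight down, the rims are at blue (.6205,.2653), green (.621,.073), red (.648,-.1005) and yellow (.608,-.2475). All four diameters are 3 mm under the size given, which is the mask edge shrinking them evenly. I'll pick the green lid at (.445,-.229).

step_arm(commands=[{"slide":[40,-1,30],"twist":0},{"slide":[77,-1,70],"twist":0},{"slide":[77,-1,110],"twist":0},{"slide":[77,-1,145],"twist":0},{"slide":[77,-1,170],"twist":0}])

```text
time: 5.45
tcp_pos: [0.4461, -0.228, 0.2324]
eef_rot: [-3.14, -0.001, 1.574]
wrist_force: [-0.7, 0.1, -0.2]
opening: 0.0465
```

step_arm(commands=[{"slide":[0,0,6],"twist":0},{"slide":[0,0,12],"twist":0},{"slide":[0,0,17],"twist":0},{"slide":[0,0,20],"twist":0},{"slide":[0,0,20],"twist":0}])

```text
time: 5.95
tcp_pos: [0.4454, -0.2302, 0.2154]
eef_rot: [3.141, 0.001, 1.571]
wrist_force: [-0.1, -0.1, 0.4]
opening: 0.0461
```

```bash
python3 - <<'E'
from cell import vision,manip
import cv2
print(manip.state()["tcp_pos"],manip.state()["eef_rot"])
cv2.imwrite('pics/g1.png',vision.grab_frame("wrist")["frame"])
E
```

```text
[ 0.44540084 -0.23021038  0.21537463] [3.14062977e+00 6.09172751e-04 1.57068426e+00]
```

View pics/g1.png

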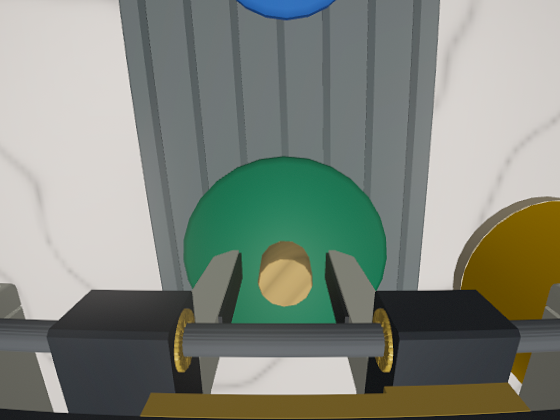

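The knob top is at (286,280), centred between the finger tips at about 240 and 327. I'll close the jaws and lift.

step_arm(commands=[{"slide":[0,0,0],"twist":0},{"slide":[0,0,0],"twist":0},{"slide":[0,0,0],"twist":0},{"slide":[0,0,0],"twist":0},{"slide":[0,0,0],"twist":0}], jaw=1, newtons=30)

```text
time: 6.5
tcp_pos: [0.4452, -0.2301, 0.2152]
eef_rot: [3.141, 0.0, 1.571]
wrist_force: [-0.2, -0.0, 2.9]
opening: 0.0276
```

step_arm(commands=[{"slide":[0,0,-5],"twist":0},{"slide":[0,0,-15],"twist":0},{"slide":[0,0,-35],"twist":0},{"slide":[0,0,-65],"twist":0},{"slide":[0,0,-100],"twist":0}])

```text
time: 7.0
tcp_pos: [0.4443, -0.2295, 0.315]
eef_rot: [-3.139, -0.002, 1.571]
wrist_force: [0.1, -0.8, -3.1]
opening: 0.0274
```

step_arm(commands=[{"slide":[0,0,-30],"twist":0},{"slide":[0,0,-50],"twist":0},{"slide":[0,0,-50],"twist":0},{"slide":[0,0,-50],"twist":0}])

```text
time: 7.4
tcp_pos: [0.4449, -0.2299, 0.3646]
eef_rot: [3.141, 0.0, 1.571]
wrist_force: [-0.2, 0.1, -2.4]
opening: 0.0272
```

```bash
python3 - <<'E'
from cell import vision,manip
from h import *
s=manip.state();print(s["tcp_pos"],s["eef_rot"],s["wrist_force"],s["opening"])
z=s["tcp_pos"][2]-.2154+.025
for n in ("wrist","side","scene"):
    f=vision.grab_frame(n); 
    for k in blobs(f["frame"],'green',200)[:3]: print(n,cv2.boundingRect(k),circ(onplane(f,k,z)))
    cv2.imwrite(f'pics/h_{n}.png',f["frame"])
a,b=[cv2.imread(f'pics/h_{n}.png') for n in("wrist","side")]
cv2.imwrite('pics/m3.png',np.hstack([cv2.resize(a,(400,300)),b[60:360,120:520]]))
E
```

```text
[ 0.4448995  -0.22988465  0.36459187] [3.14130190e+00 1.79767221e-04 1.57080203e+00] [-0.15580929  0.07822096 -2.40599649] 0.027199174601259934
wrist (183, 157, 202, 134) (array([ 0.4437239 , -0.22475178]), np.float64(0.05509529883905224))
wrist (252, 290, 63, 34) (array([ 0.44392538, -0.2582829 ]), np.float64(0.017423290628142973))
side (0, 0, 240, 92) (array([0.67853499, 1.23415318]), np.float64(0.409033734012524))
side (285, 236, 43, 33) (array([ 0.4367756 , -0.23231215]), np.float64(0.05432867149374076))
side (263, 184, 29, 22) (array([ 0.52213852, -0.03505283]), np.float64(0.03958641268471553))
scene (96, 17, 41, 73) (array([-1.35400651, -1.1346937 ]), np.float64(1.5574502874868255))
scene (136, 34, 32, 69) (array([-0.07988102, -1.54304957]), np.float64(0.440618428419042))
scene (279, 210, 38, 25) (array([0.7086084 , 0.12647472]), np.float64(0.05138483045420838))
```

View pics/m3.png

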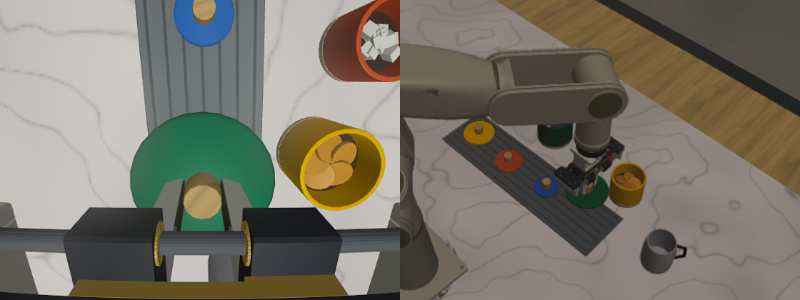

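The lid is held level (opening 27.2 mm, lid load -2.4 N). I'll carry it over the green canister.

step_arm(commands=[{"slide":[20,12,0],"twist":0},{"slide":[60,35,0],"twist":0},{"slide":[102,60,0],"twist":0},{"slide":[145,84,0],"twist":0},{"slide":[188,109,0],"twist":0}])

```text
time: 8.05
tcp_pos: [0.5542, -0.0402, 0.3631]
eef_rot: [-3.139, -0.0, 1.57]
wrist_force: [1.3, -1.4, -2.4]
opening: 0.0269
```

step_arm(commands=[{"slide":[40,23,0],"twist":0},{"slide":[75,44,0],"twist":0},{"slide":[100,58,0],"twist":0},{"slide":[113,67,0],"twist":0},{"slide":[113,67,0],"twist":0}])

```text
time: 8.55
tcp_pos: [0.6212, 0.0731, 0.3625]
eef_rot: [-3.139, -0.0, 1.573]
wrist_force: [-0.1, 0.5, -2.0]
opening: 0.0275
```

step_arm(commands=[{"slide":[0,0,10],"twist":0},{"slide":[0,0,20],"twist":0},{"slide":[0,0,30],"twist":0},{"slide":[0,0,30],"twist":0},{"slide":[0,0,30],"twist":0}])

```text
time: 9.05
tcp_pos: [0.6207, 0.0704, 0.3341]
eef_rot: [-3.14, 0.0, 1.57]
wrist_force: [0.2, 0.2, -2.1]
opening: 0.0275
```

```bash
python3 - <<'E'
from cell import vision,manip
import cv2,numpy as np
s=manip.state();print(s["tcp_pos"],s["eef_rot"],s["wrist_force"],s["opening"])
a,b=[vision.grab_frame(n)["frame"] for n in("scene","side")]
cv2.imwrite('pics/m4.png',np.hstack([cv2.resize(a[180:270,240:360],(400,300),interpolation=2),cv2.resize(b[130:220,230:350],(400,300),interpolation=2)]))
E
```

```text
[0.62067041 0.07044901 0.33405458] [-3.14032725e+00  7.12681753e-05  1.57002330e+00] [ 0.17453577  0.17294968 -2.13979663] 0.027481830998644492
```

View pics/m4.png

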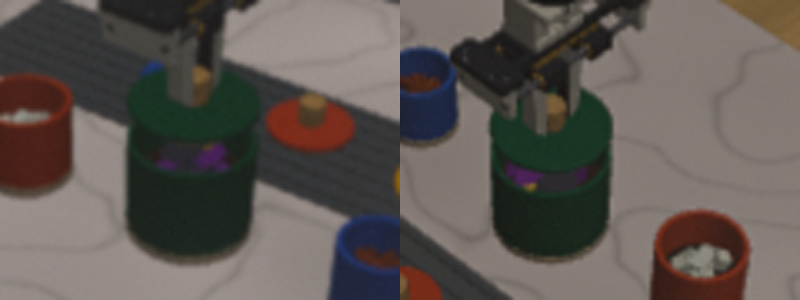

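Both views show the lid hovering level and concentric over the green canister. I'll lower it slowly and watch the force.

step_arm(commands=[{"slide":[1,0,6],"twist":0},{"slide":[1,0,12],"twist":0},{"slide":[1,0,18],"twist":0},{"slide":[1,0,22],"twist":0},{"slide":[1,0,24],"twist":0}])

```text
time: 9.65
tcp_pos: [0.6208, 0.072, 0.3097]
eef_rot: [-3.14, 0.0, 1.571]
wrist_force: [0.4, 0.9, -1.8]
opening: 0.0272
```

step_arm(commands=[{"slide":[0,0,2],"twist":0},{"slide":[0,0,4],"twist":0},{"slide":[0,0,6],"twist":0},{"slide":[0,0,7],"twist":0},{"slide":[0,0,7],"twist":0}])

```text
time: 10.15
tcp_pos: [0.6211, 0.072, 0.3037]
eef_rot: [3.141, -0.0, 1.571]
wrist_force: [-0.0, 0.4, -2.1]
opening: 0.0276
```

step_arm(commands=[{"slide":[0,0,1],"twist":0},{"slide":[0,0,2],"twist":0},{"slide":[0,0,2],"twist":0}])

```text
time: 10.45
tcp_pos: [0.6212, 0.072, 0.3019]
eef_rot: [3.141, -0.0, 1.571]
wrist_force: [2.8, 1.3, -1.6]
opening: 0.0268
```

step_arm(commands=[{"slide":[0,0,0.5],"twist":0},{"slide":[0,0,1],"twist":0},{"slide":[0,0,1],"twist":0}])

```text
time: 10.75
tcp_pos: [0.6212, 0.072, 0.3012]
eef_rot: [3.141, -0.0, 1.571]
wrist_force: [2.4, 0.4, 0.1]
opening: 0.0272
```

step_arm(commands=[{"slide":[0,0.5,0.5],"twist":0},{"slide":[0,0.5,1],"twist":0},{"slide":[0,0.5,1],"twist":0}])

```text
time: 11.05
tcp_pos: [0.6215, 0.0721, 0.3011]
eef_rot: [3.141, 0.0, 1.571]
wrist_force: [-3.7, 0.8, 8.0]
opening: 0.0273
```

It is seated: 8 N upward with z no longer dropping. I'll ease the load, release and rise.

step_arm(commands=[{"slide":[0,0,-1],"twist":0},{"slide":[0,0,-1],"twist":0}])

```text
time: 11.25
tcp_pos: [0.6215, 0.072, 0.3012]
eef_rot: [3.141, -0.0, 1.571]
wrist_force: [-2.7, -0.3, 4.6]
opening: 0.0276
```

step_arm(commands=[{"slide":[0,0,0],"twist":0},{"slide":[0,0,0],"twist":0},{"slide":[0,0,0],"twist":0},{"slide":[0,0,0],"twist":0}], jaw=0)

```text
time: 11.65
tcp_pos: [0.6214, 0.072, 0.3004]
eef_rot: [-3.141, 0.0, 1.571]
wrist_force: [-0.6, -0.7, -1.0]
opening: 0.0459
```

step_arm(commands=[{"slide":[0,0,-8],"twist":0},{"slide":[0,0,-25],"twist":0},{"slide":[0,0,-50],"twist":0},{"slide":[-20,0,-80],"twist":0},{"slide":[-60,0,-103],"twist":0}])

```text
time: 12.15
tcp_pos: [0.6217, 0.0136, 0.4077]
eef_rot: [3.138, -0.001, 1.574]
wrist_force: [0.4, -0.1, -0.4]
opening: 0.0466
```

step_arm(commands=[{"slide":[-20,0,0],"twist":0},{"slide":[-20,0,0],"twist":0},{"slide":[-20,0,0],"twist":0}])

```text
time: 12.45
tcp_pos: [0.6215, -0.0081, 0.4048]
eef_rot: [3.141, -0.0, 1.57]
wrist_force: [0.6, 0.9, 0.3]
opening: 0.0462
```

```bash
sed -i "s#cl,rl=circ(onplane(f,p,.025)); cr,rr=circ(onplane(f,p,h/1000))#cl,rl=circ(onplane(f,p,.025)); cr,rr=circ(onplane(f,p,h/1000)); ct,rt=circ(onplane(f,p,h/1000+.007))#; s#'want',d#'closed',ct,round(2000*rt,1),'want',d#" look.py; python3 look.py d1
```

```text
d1 12.5 [ 0.6214 -0.0075  0.4042] [ 3.1415 -0.0005  1.5707] opening 0.04627448460592722
green (212, 38, 143, 148) lid [0.6201 0.0731] 150.7 | rim [0.6202 0.073 ] 117.6 closed [0.6202 0.0729] 114.6 want 118
yellow (141, 358, 389, 61) lid [ 0.6696 -0.5583] 644.6 | rim [ 0.6599 -0.4336] 517.2 closed [ 0.659  -0.4213] 504.6 want 104
terracotta (66, 56, 82, 86) lid [0.4323 0.0908] 88.3 | rim [0.4654 0.0876] 72.8 closed [0.469  0.0873] 71.1 want 90
terracotta (268, 252, 68, 72) lid [ 0.6517 -0.1344] 96.7 | rim [ 0.6463 -0.0981] 79.8 closed [ 0.6457 -0.0941] 77.9 want 90
blue (107, 207, 62, 60) lid [ 0.4474 -0.0645] 74.4 | rim [ 0.474  -0.0436] 63.0 closed [ 0.4773 -0.0409] 61.6 want 76
```

View pics/d1.png

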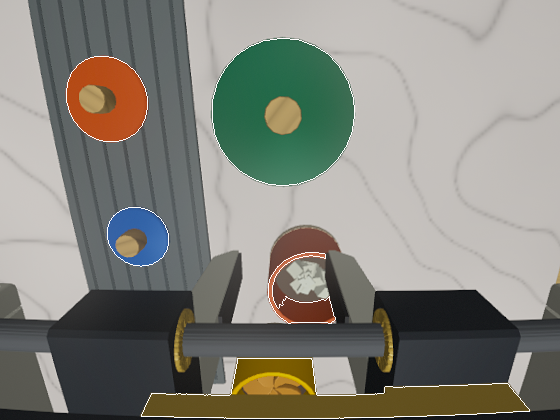

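The green lid is home. Its disc outline is 114.6 mm when projected at rim + 7, which matches the open rim's 114.8 reading, and it is concentric. Next is the terracotta lid.

step_arm(commands=[{"slide":[23,-44,0],"twist":0},{"slide":[46,-88,0],"twist":0},{"slide":[69,-132,20],"twist":0},{"slide":[90,-172,50],"twist":0},{"slide":[98,-189,90],"twist":0}])

```text
time: 13.0
tcp_pos: [0.4314, 0.0921, 0.3156]
eef_rot: [3.137, -0.001, 1.573]
wrist_force: [0.5, 0.1, 0.2]
opening: 0.0464
```

step_arm(commands=[{"slide":[0,0,35],"twist":0},{"slide":[0,0,65],"twist":0},{"slide":[0,0,80],"twist":0},{"slide":[0,0,80],"twist":0}])

```text
time: 13.4
tcp_pos: [0.431, 0.0907, 0.2317]
eef_rot: [-3.136, 0.0, 1.572]
wrist_force: [0.3, 0.1, -0.3]
opening: 0.0466
```

step_arm(commands=[{"slide":[0,0,6],"twist":0},{"slide":[0,0,12],"twist":0},{"slide":[0,0,17],"twist":0},{"slide":[0,0,19],"twist":0},{"slide":[0,0,19],"twist":0}])

```text
time: 13.9
tcp_pos: [0.4329, 0.0898, 0.2154]
eef_rot: [-3.141, -0.0, 1.571]
wrist_force: [0.1, -0.2, -0.9]
opening: 0.0468
```

step_arm(commands=[{"slide":[0,0,0],"twist":0},{"slide":[0,0,0],"twist":0},{"slide":[0,0,0],"twist":0},{"slide":[0,0,0],"twist":0},{"slide":[0,0,0],"twist":0}], jaw=1)

```text
time: 14.4
tcp_pos: [0.433, 0.0898, 0.2157]
eef_rot: [3.141, 0.0, 1.571]
wrist_force: [-0.3, -1.1, 2.1]
opening: 0.0277
```

step_arm(commands=[{"slide":[0,0,-6],"twist":0},{"slide":[0,0,-25],"twist":0},{"slide":[0,0,-60],"twist":0},{"slide":[0,0,-100],"twist":0},{"slide":[0,0,-135],"twist":0}])

```text
time: 14.9
tcp_pos: [0.4326, 0.0898, 0.3525]
eef_rot: [3.141, -0.0, 1.571]
wrist_force: [1.2, -0.3, -1.2]
opening: 0.0274
```

step_arm(commands=[{"slide":[-10,12,-10],"twist":0},{"slide":[-35,40,-15],"twist":0},{"slide":[-64,72,-15],"twist":0},{"slide":[-93,105,-15],"twist":0},{"slide":[-122,137,-15],"twist":0}])

```text
time: 15.4
tcp_pos: [0.571, -0.0334, 0.3657]
eef_rot: [3.141, -0.0, 1.571]
wrist_force: [1.0, 1.1, -0.8]
opening: 0.0274
```

step_arm(commands=[{"slide":[-30,34,0],"twist":0},{"slide":[-54,62,0],"twist":0},{"slide":[-69,78,0],"twist":0},{"slide":[-69,78,0],"twist":0},{"slide":[-69,78,0],"twist":0}])

```text
time: 15.9
tcp_pos: [0.6478, -0.1013, 0.3649]
eef_rot: [-3.14, -0.001, 1.57]
wrist_force: [0.8, -0.7, -1.5]
opening: 0.0274
```

step_arm(commands=[{"slide":[0,0,12],"twist":0},{"slide":[0,0,26],"twist":0},{"slide":[0,0,40],"twist":0},{"slide":[0,0,46],"twist":0},{"slide":[0,0,46],"twist":0}])

```text
time: 16.4
tcp_pos: [0.6471, -0.1007, 0.3171]
eef_rot: [-3.138, -0.001, 1.571]
wrist_force: [0.6, 0.4, -1.1]
opening: 0.0272
```

```bash
python3 - <<'E'
from cell import vision,manip
import cv2,numpy as np
s=manip.state();print(s["tcp_pos"],s["eef_rot"],s["wrist_force"],s["opening"])
a,b=[vision.grab_frame(n)["frame"] for n in("scene","side")]
cv2.imwrite('pics/m5.png',np.hstack([cv2.resize(a[170:260,190:310],(400,300),interpolation=2),cv2.resize(b[150:240,260:380],(400,300),interpolation=2)]))
E
```

```text
[ 0.64707564 -0.10070208  0.31713093] [-3.13800545e+00 -8.40251558e-04  1.57114605e+00] [ 0.57617679  0.37741709 -1.09124285] 0.027201792783443184
```

View pics/m5.png

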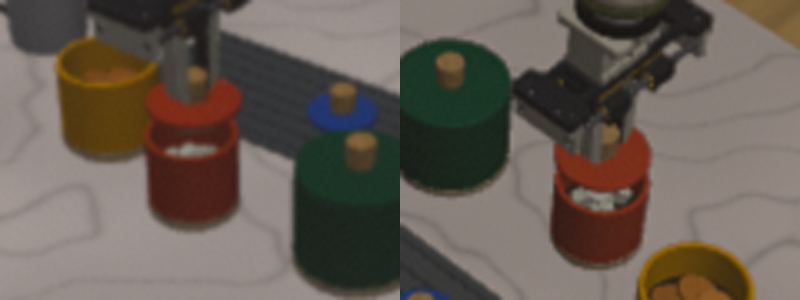

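The red lid is centred above its canister in both views. I'll lower it.

step_arm(commands=[{"slide":[0,0,6],"twist":0},{"slide":[0,0,13],"twist":0},{"slide":[0,0,20],"twist":0},{"slide":[0,0,25],"twist":0},{"slide":[0,0,27],"twist":0}])

```text
time: 17.0
tcp_pos: [0.6476, -0.1011, 0.2912]
eef_rot: [-3.14, -0.0, 1.571]
wrist_force: [0.2, 0.3, -1.9]
opening: 0.0271
```

step_arm(commands=[{"slide":[0,0,1],"twist":0},{"slide":[0,0,2],"twist":0},{"slide":[0,0,4],"twist":0},{"slide":[0,0,4],"twist":0}])

```text
time: 17.4
tcp_pos: [0.6479, -0.1012, 0.2885]
eef_rot: [3.141, 0.0, 1.571]
wrist_force: [-0.2, -0.2, -0.3]
opening: 0.0273
```

step_arm(commands=[{"slide":[0,0,1],"twist":0},{"slide":[0,0,2],"twist":0},{"slide":[0,0,2],"twist":0}])

```text
time: 17.7
tcp_pos: [0.6481, -0.1013, 0.2866]
eef_rot: [3.141, 0.0, 1.571]
wrist_force: [1.6, -2.2, -0.3]
opening: 0.0276
```

step_arm(commands=[{"slide":[0,0,0.5],"twist":0},{"slide":[0,0,1],"twist":0},{"slide":[0,0,1],"twist":0}])

```text
time: 18.0
tcp_pos: [0.6481, -0.1013, 0.2858]
eef_rot: [3.141, 0.0, 1.571]
wrist_force: [2.1, -1.6, 1.6]
opening: 0.0271
```

step_arm(commands=[{"slide":[-0.4,0.4,0.5],"twist":0},{"slide":[-0.4,0.4,1.2],"twist":0},{"slide":[-0.4,0.4,1.2],"twist":0}])

```text
time: 18.3
tcp_pos: [0.6483, -0.1015, 0.2858]
eef_rot: [3.141, -0.0, 1.571]
wrist_force: [-4.4, 1.0, 8.9]
opening: 0.0274
```

It is seated at the expected height with 9 N. I'll release and look.

step_arm(commands=[{"slide":[0,0,-1.2],"twist":0},{"slide":[0,0,-1.2],"twist":0}])

```text
time: 18.5
tcp_pos: [0.6483, -0.1015, 0.2858]
eef_rot: [3.141, -0.0, 1.571]
wrist_force: [-0.7, 0.3, 2.9]
opening: 0.0272
```

step_arm(commands=[{"slide":[0,0,0],"twist":0},{"slide":[0,0,0],"twist":0},{"slide":[0,0,0],"twist":0},{"slide":[0,0,0],"twist":0}], jaw=0)

```text
time: 18.9
tcp_pos: [0.6482, -0.1015, 0.2851]
eef_rot: [-3.141, -0.0, 1.571]
wrist_force: [-0.9, -0.0, -0.4]
opening: 0.0459
```

step_arm(commands=[{"slide":[0,0,-8],"twist":0},{"slide":[0,0,-25],"twist":0},{"slide":[0,0,-60],"twist":0},{"slide":[-20,0,-95],"twist":0},{"slide":[-60,0,-119],"twist":0}])

```text
time: 19.4
tcp_pos: [0.6489, -0.1597, 0.4099]
eef_rot: [3.137, 0.001, 1.575]
wrist_force: [0.7, -0.6, -0.2]
opening: 0.0467
```

step_arm(commands=[{"slide":[-20,0,0],"twist":0},{"slide":[-20,0,0],"twist":0},{"slide":[-20,0,0],"twist":0}])

```text
time: 19.7
tcp_pos: [0.648, -0.1816, 0.4037]
eef_rot: [-3.14, -0.001, 1.57]
wrist_force: [-0.1, 0.2, -0.8]
opening: 0.0465
```

```bash
python3 look.py d2
```

```text
d2 19.75 [ 0.6481 -0.181   0.4032] [-3.1396 -0.0013  1.5706] opening 0.04648396883246434
yellow (141, 383, 389, 36) lid [ 0.7245 -0.7725] 682.8 | rim [ 0.7092 -0.6394] 547.4 closed [ 0.7077 -0.6263] 534.1 want 104
yellow (192, 202, 105, 116) lid [ 0.6061 -0.2731] 127.7 | rim [ 0.6143 -0.239 ] 102.4 closed [ 0.6151 -0.2356] 99.9 want 104
terracotta (232, 60, 104, 107) lid [ 0.647 -0.1  ] 107.9 | rim [ 0.647  -0.1002] 88.9 closed [ 0.647  -0.1002] 86.8 want 90
blue (60, 46, 71, 76) lid [ 0.4477 -0.0666] 74.9 | rim [ 0.4783 -0.0719] 63.4 closed [ 0.4822 -0.0726] 62.0 want 76
```

The terracotta lid is closed (86.8, matching the open rim's 86.8). Next is the blue lid.

step_arm(commands=[{"slide":[22,-40,0],"twist":0},{"slide":[45,-80,0],"twist":0},{"slide":[68,-120,5],"twist":0},{"slide":[91,-160,15],"twist":0},{"slide":[114,-201,40],"twist":0}])

```text
time: 20.25
tcp_pos: [0.4484, -0.0671, 0.3662]
eef_rot: [3.14, -0.0, 1.572]
wrist_force: [0.8, 0.6, 0.5]
opening: 0.0464
```

step_arm(commands=[{"slide":[0,0,40],"twist":0},{"slide":[0,0,80],"twist":0},{"slide":[0,0,110],"twist":0},{"slide":[0,0,130],"twist":0},{"slide":[0,0,130],"twist":0}])

```text
time: 20.75
tcp_pos: [0.4474, -0.0673, 0.232]
eef_rot: [-3.134, -0.002, 1.572]
wrist_force: [-0.5, -0.3, -0.3]
opening: 0.0464
```

step_arm(commands=[{"slide":[0,0,5],"twist":0},{"slide":[0,0,10],"twist":0},{"slide":[0,0,15],"twist":0},{"slide":[0,0,15],"twist":0},{"slide":[0,0,15],"twist":0}])

```text
time: 21.25
tcp_pos: [0.45, -0.069, 0.2213]
eef_rot: [3.141, 0.0, 1.571]
wrist_force: [0.2, 0.7, 0.9]
opening: 0.0467
```

step_arm(commands=[{"slide":[2,-3,3],"twist":0},{"slide":[2,-3,6],"twist":0},{"slide":[2,-3,6],"twist":0},{"slide":[2,-3,6],"twist":0}])

```text
time: 21.65
tcp_pos: [0.4467, -0.067, 0.2149]
eef_rot: [-3.141, -0.0, 1.571]
wrist_force: [0.4, -0.1, -0.4]
opening: 0.0464
```

step_arm(commands=[{"slide":[0,0,0],"twist":0},{"slide":[0,0,0],"twist":0},{"slide":[0,0,0],"twist":0},{"slide":[0,0,0],"twist":0},{"slide":[0,0,0],"twist":0}], jaw=1)

```text
time: 22.15
tcp_pos: [0.4469, -0.067, 0.2151]
eef_rot: [3.141, 0.0, 1.571]
wrist_force: [-0.4, 0.1, 0.7]
opening: 0.0275
```

step_arm(commands=[{"slide":[0,0,-6],"twist":0},{"slide":[0,0,-25],"twist":0},{"slide":[0,0,-60],"twist":0},{"slide":[0,0,-100],"twist":0},{"slide":[0,0,-140],"twist":0}])

```text
time: 22.65
tcp_pos: [0.4463, -0.0668, 0.3565]
eef_rot: [-3.141, -0.0, 1.571]
wrist_force: [1.8, 0.0, -1.2]
opening: 0.0274
```

step_arm(commands=[{"slide":[0,0,-20],"twist":0},{"slide":[0,0,-20],"twist":0},{"slide":[0,0,-20],"twist":0}])

```text
time: 22.95
tcp_pos: [0.4467, -0.0669, 0.3747]
eef_rot: [3.141, 0.0, 1.571]
wrist_force: [-0.7, -0.2, -1.2]
opening: 0.0272
```

step_arm(commands=[{"slide":[15,8,0],"twist":0},{"slide":[50,26,0],"twist":0},{"slide":[90,47,0],"twist":0},{"slide":[130,68,0],"twist":0},{"slide":[170,89,0],"twist":0}])

```text
time: 23.45
tcp_pos: [0.5357, 0.1046, 0.3722]
eef_rot: [-3.138, 0.0, 1.57]
wrist_force: [0.5, -0.1, -1.1]
opening: 0.0271
```

step_arm(commands=[{"slide":[40,21,0],"twist":0},{"slide":[80,42,0],"twist":0},{"slide":[120,63,0],"twist":0},{"slide":[145,77,0],"twist":0},{"slide":[161,85,0],"twist":0}])

```text
time: 23.95
tcp_pos: [0.6207, 0.2662, 0.3711]
eef_rot: [-3.137, 0.001, 1.573]
wrist_force: [-1.0, -0.7, -1.6]
opening: 0.0274
```

step_arm(commands=[{"slide":[0,0,0],"twist":0},{"slide":[0,0,15],"twist":0},{"slide":[0,0,35],"twist":0},{"slide":[0,0,55],"twist":0},{"slide":[0,0,65],"twist":0}])

```text
time: 24.45
tcp_pos: [0.6194, 0.2624, 0.3055]
eef_rot: [-3.136, 0.002, 1.57]
wrist_force: [-0.9, -0.3, -1.0]
opening: 0.0272
```

step_arm(commands=[{"slide":[0,0,0],"twist":0},{"slide":[0,0,0],"twist":0},{"slide":[0,0,0],"twist":0}])

```text
time: 24.75
tcp_pos: [0.6212, 0.2639, 0.3115]
eef_rot: [3.14, -0.001, 1.57]
wrist_force: [0.3, 0.2, -1.6]
opening: 0.0271
```

```bash
python3 - <<'E'
from cell import vision,manip
import cv2,numpy as np
s=manip.state();print(s["tcp_pos"],s["eef_rot"],s["wrist_force"],s["opening"])
a,b=[vision.grab_frame(n)["frame"] for n in("scene","side")]
cv2.imwrite('pics/m6.png',np.hstack([cv2.resize(a[200:290,290:410],(400,300),interpolation=2),cv2.resize(b[100:190,180:300],(400,300),interpolation=2)]))
E
```

```text
[0.62118093 0.26389024 0.31146136] [ 3.13960770e+00 -6.48168379e-04  1.57049329e+00] [ 0.28206919  0.24819847 -1.61945206] 0.02714819926513373
```

View pics/m6.png

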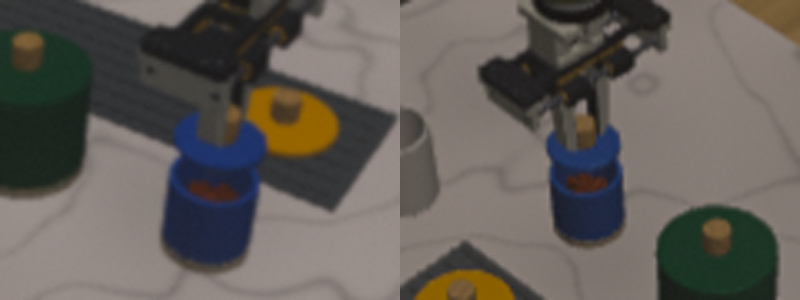

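The blue lid is in line with its canister in both views, along the lean of the canister's axis in the scene view. I'll lower it.

step_arm(commands=[{"slide":[0,0,6],"twist":0},{"slide":[0,0,13],"twist":0},{"slide":[0,0,20],"twist":0},{"slide":[0,0,25],"twist":0},{"slide":[0,0,25],"twist":0}])

```text
time: 25.35
tcp_pos: [0.6203, 0.2639, 0.2832]
eef_rot: [-3.139, 0.001, 1.571]
wrist_force: [0.6, -0.1, -1.2]
opening: 0.0275
```

step_arm(commands=[{"slide":[0,0,1],"twist":0},{"slide":[0,0,2],"twist":0},{"slide":[0,0,3],"twist":0},{"slide":[0,0,4],"twist":0},{"slide":[0,0,4],"twist":0}])

```text
time: 25.85
tcp_pos: [0.6208, 0.264, 0.2809]
eef_rot: [-3.142, 0.0, 1.571]
wrist_force: [-0.4, -0.2, -1.7]
opening: 0.0271
```

step_arm(commands=[{"slide":[0,0,1],"twist":0},{"slide":[0,0,2],"twist":0},{"slide":[0,0,2],"twist":0}])

```text
time: 26.15
tcp_pos: [0.6207, 0.264, 0.2788]
eef_rot: [-3.141, 0.0, 1.571]
wrist_force: [-0.3, 0.2, -0.8]
opening: 0.0275
```

step_arm(commands=[{"slide":[0,0,0.7],"twist":0},{"slide":[0,0,1.5],"twist":0},{"slide":[0,0,1.5],"twist":0}])

```text
time: 26.45
tcp_pos: [0.6208, 0.264, 0.2774]
eef_rot: [-3.141, 0.0, 1.571]
wrist_force: [0.5, -0.1, -0.9]
opening: 0.0272
```

step_arm(commands=[{"slide":[0,0,0.5],"twist":0},{"slide":[0,0,1],"twist":0},{"slide":[0,0,1],"twist":0}])

```text
time: 26.75
tcp_pos: [0.6209, 0.2641, 0.2772]
eef_rot: [3.141, -0.0, 1.571]
wrist_force: [-2.8, -0.9, 4.9]
opening: 0.0278
```

It is seated (4.9 N at the expected height). I'll release and look.

step_arm(commands=[{"slide":[0,0,-0.7],"twist":0},{"slide":[0,0,-0.7],"twist":0}])

```text
time: 26.95
tcp_pos: [0.6208, 0.2641, 0.2772]
eef_rot: [3.141, -0.0, 1.571]
wrist_force: [-1.0, -0.1, 1.4]
opening: 0.0272
```

step_arm(commands=[{"slide":[0,0,0],"twist":0},{"slide":[0,0,0],"twist":0},{"slide":[0,0,0],"twist":0},{"slide":[0,0,0],"twist":0}], jaw=0)

```text
time: 27.35
tcp_pos: [0.6208, 0.264, 0.2771]
eef_rot: [-3.141, 0.0, 1.571]
wrist_force: [0.5, 0.3, -0.2]
opening: 0.0463
```

step_arm(commands=[{"slide":[0,0,-8],"twist":0},{"slide":[0,0,-25],"twist":0},{"slide":[0,0,-60],"twist":0},{"slide":[-20,0,-100],"twist":0},{"slide":[-55,0,-127],"twist":0}])

```text
time: 27.85
tcp_pos: [0.6207, 0.2104, 0.4095]
eef_rot: [3.137, -0.002, 1.574]
wrist_force: [1.3, 0.5, 0.0]
opening: 0.0463
```

step_arm(commands=[{"slide":[-24,0,0],"twist":0},{"slide":[-24,0,0],"twist":0},{"slide":[-24,0,0],"twist":0}])

```text
time: 28.15
tcp_pos: [0.6208, 0.1848, 0.4056]
eef_rot: [3.14, -0.001, 1.57]
wrist_force: [0.0, 0.5, 0.4]
opening: 0.0464
```

```bash
python3 look.py d3
```

```text
d3 28.2 [0.6207 0.1854 0.4048] [ 3.1413 -0.0006  1.5706] opening 0.04613584693342558
green (231, 249, 106, 75) lid [0.6219 0.0541] 117.0 | rim [0.6215 0.1005] 91.3 closed [0.6214 0.1046] 89.0 want 118
yellow (141, 383, 389, 36) lid [ 0.6983 -0.4098] 686.1 | rim [ 0.6828 -0.2767] 550.8 closed [ 0.6813 -0.2635] 537.4 want 104
yellow (73, 82, 94, 97) lid [0.4416 0.2506] 102.7 | rim [0.4768 0.2535] 82.4 closed [0.4802 0.2538] 80.4 want 104
terracotta (272, 361, 64, 33) lid [ 0.6485 -0.0926] 83.3 | rim [ 0.6435 -0.03  ] 68.7 closed [ 0.6429 -0.023 ] 67.1 want 90
blue (241, 72, 84, 87) lid [0.6194 0.2651] 88.3 | rim [0.6195 0.2652] 74.8 closed [0.6195 0.2652] 73.1 want 76
```

The blue lid is closed (73.1, against 73.0 for the open rim). The last lid is the yellow one, at (.441,.251).

step_arm(commands=[{"slide":[15,-42,0],"twist":0},{"slide":[30,-85,0],"twist":0},{"slide":[46,-128,10],"twist":0},{"slide":[60,-165,30],"twist":0},{"slide":[65,-180,60],"twist":0}])

```text
time: 28.7
tcp_pos: [0.4382, 0.2524, 0.3451]
eef_rot: [3.14, -0.002, 1.574]
wrist_force: [1.1, -0.4, 0.1]
opening: 0.0468
```

step_arm(commands=[{"slide":[0,0,40],"twist":0},{"slide":[0,0,80],"twist":0},{"slide":[0,0,105],"twist":0},{"slide":[0,0,110],"twist":0},{"slide":[0,0,110],"twist":0}])

```text
time: 29.2
tcp_pos: [0.4402, 0.2505, 0.2335]
eef_rot: [-3.139, 0.001, 1.572]
wrist_force: [0.1, -0.0, 0.6]
opening: 0.0464
```

step_arm(commands=[{"slide":[0,0,5],"twist":0},{"slide":[0,0,10],"twist":0},{"slide":[0,0,15],"twist":0},{"slide":[0,0,15],"twist":0},{"slide":[0,0,15],"twist":0}])

```text
time: 29.7
tcp_pos: [0.4408, 0.25, 0.2193]
eef_rot: [3.142, -0.0, 1.571]
wrist_force: [-0.6, 0.7, 0.5]
opening: 0.0467
```

step_arm(commands=[{"slide":[0,0,2],"twist":0},{"slide":[0,0,4],"twist":0},{"slide":[0,0,4],"twist":0},{"slide":[0,0,4],"twist":0}])

```text
time: 30.1
tcp_pos: [0.4408, 0.25, 0.2152]
eef_rot: [-3.141, 0.0, 1.571]
wrist_force: [-0.2, -0.2, 0.6]
opening: 0.0463
```

step_arm(commands=[{"slide":[0,0,0],"twist":0},{"slide":[0,0,0],"twist":0},{"slide":[0,0,0],"twist":0},{"slide":[0,0,0],"twist":0},{"slide":[0,0,0],"twist":0}], jaw=1)

```text
time: 30.6
tcp_pos: [0.4408, 0.25, 0.2153]
eef_rot: [3.142, -0.0, 1.571]
wrist_force: [-0.4, -0.3, -0.1]
opening: 0.0276
```

step_arm(commands=[{"slide":[0,0,-6],"twist":0},{"slide":[0,0,-25],"twist":0},{"slide":[0,0,-60],"twist":0},{"slide":[0,0,-100],"twist":0},{"slide":[0,0,-140],"twist":0}])

```text
time: 31.1
tcp_pos: [0.4403, 0.2498, 0.3564]
eef_rot: [-3.14, 0.001, 1.571]
wrist_force: [0.4, 0.5, -2.0]
opening: 0.0275
```

step_arm(commands=[{"slide":[0,0,-20],"twist":0},{"slide":[0,0,-20],"twist":0},{"slide":[0,0,-20],"twist":0}])

```text
time: 31.4
tcp_pos: [0.4406, 0.25, 0.3746]
eef_rot: [-3.141, 0.0, 1.571]
wrist_force: [-0.1, 0.4, -3.0]
opening: 0.0275
```

step_arm(commands=[{"slide":[-15,5,0],"twist":0},{"slide":[-52,17.5,0],"twist":0},{"slide":[-92,31,0],"twist":0},{"slide":[-134,45,0],"twist":0},{"slide":[-176,59,0],"twist":0}])

```text
time: 31.9
tcp_pos: [0.4992, 0.0725, 0.3723]
eef_rot: [-3.137, 0.0, 1.571]
wrist_force: [0.8, 0.9, -2.4]
opening: 0.0274
```

step_arm(commands=[{"slide":[-42,14,0],"twist":0},{"slide":[-84,28,0],"twist":0},{"slide":[-126,42,0],"twist":0},{"slide":[-168,56,0],"twist":0},{"slide":[-210,70,0],"twist":0}])

```text
time: 32.4
tcp_pos: [0.5693, -0.1376, 0.3719]
eef_rot: [-3.137, -0.002, 1.571]
wrist_force: [1.5, 0.3, -1.0]
opening: 0.0275
```

step_arm(commands=[{"slide":[-40,13,0],"twist":0},{"slide":[-75,25,0],"twist":0},{"slide":[-100,34,0],"twist":0},{"slide":[-112.5,38.4,0],"twist":0},{"slide":[-112.5,38.4,0],"twist":0}])

```text
time: 32.9
tcp_pos: [0.6078, -0.2495, 0.3725]
eef_rot: [-3.138, -0.002, 1.569]
wrist_force: [-0.2, 0.4, -1.5]
opening: 0.0275
```

step_arm(commands=[{"slide":[0,0,12],"twist":0},{"slide":[0,0,28],"twist":0},{"slide":[0,0,42],"twist":0},{"slide":[0,0,46],"twist":0},{"slide":[0,0,46],"twist":0}])

```text
time: 33.4
tcp_pos: [0.6077, -0.2476, 0.3274]
eef_rot: [-3.139, -0.001, 1.572]
wrist_force: [0.4, -0.4, -2.2]
opening: 0.0274
```

```bash
python3 - <<'E'
from cell import vision,manip
import cv2,numpy as np
s=manip.state();print(s["tcp_pos"],s["eef_rot"],s["wrist_force"],s["opening"])
a,b=[vision.grab_frame(n)["frame"] for n in("scene","side")]
cv2.imwrite('pics/m7.png',np.hstack([cv2.resize(a[150:240,160:280],(400,300),interpolation=2),cv2.resize(b[180:270,285:405],(400,300),interpolation=2)]))
E
```

```text
[ 0.60772428 -0.24763017  0.32736487] [-3.13897507e+00 -1.34906554e-03  1.57150869e+00] [ 0.40444915 -0.39334209 -2.20672657] 0.027417183652034043
```

View pics/m7.png

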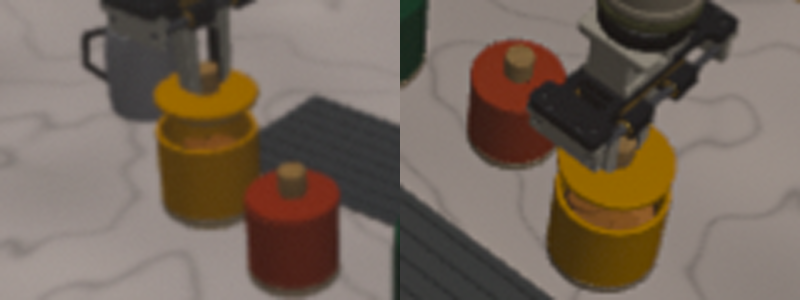

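The yellow lid is level and centred over its canister in both views, and the jug is clear. I'll lower it.

step_arm(commands=[{"slide":[0,0,6],"twist":0},{"slide":[0,0,13],"twist":0},{"slide":[0,0,20],"twist":0},{"slide":[0,0,25],"twist":0},{"slide":[0,0,25],"twist":0}])

```text
time: 34.0
tcp_pos: [0.6078, -0.2483, 0.3026]
eef_rot: [-3.14, -0.001, 1.571]
wrist_force: [-0.8, 0.6, -1.7]
opening: 0.0271
```

step_arm(commands=[{"slide":[0,0,1],"twist":0},{"slide":[0,0,2],"twist":0},{"slide":[0,0,4],"twist":0},{"slide":[0,0,5],"twist":0},{"slide":[0,0,5],"twist":0}])

```text
time: 34.5
tcp_pos: [0.6081, -0.2484, 0.299]
eef_rot: [-3.141, -0.0, 1.571]
wrist_force: [0.2, -0.1, -2.1]
opening: 0.027
```

step_arm(commands=[{"slide":[0,0,0.7],"twist":0},{"slide":[0,0,1.5],"twist":0},{"slide":[0,0,1.5],"twist":0}])

```text
time: 34.8
tcp_pos: [0.6082, -0.2485, 0.2976]
eef_rot: [-3.141, -0.0, 1.571]
wrist_force: [0.2, 1.0, -2.9]
opening: 0.0278
```

step_arm(commands=[{"slide":[0,0,1],"twist":0},{"slide":[0,0,2],"twist":0},{"slide":[0,0,2],"twist":0}])

```text
time: 35.1
tcp_pos: [0.6082, -0.2485, 0.2956]
eef_rot: [3.142, -0.0, 1.571]
wrist_force: [0.4, 0.2, -2.1]
opening: 0.0277
```

step_arm(commands=[{"slide":[0,0,1],"twist":0},{"slide":[0,0,2],"twist":0},{"slide":[0,0,2],"twist":0}])

```text
time: 35.4
tcp_pos: [0.6083, -0.2484, 0.2937]
eef_rot: [3.141, 0.0, 1.571]
wrist_force: [2.1, 0.5, -1.8]
opening: 0.0275
```

step_arm(commands=[{"slide":[0,0.3,0.5],"twist":0},{"slide":[0,0.3,1],"twist":0},{"slide":[0,0.3,1],"twist":0}])

```text
time: 35.7
tcp_pos: [0.6085, -0.2485, 0.2933]
eef_rot: [3.141, 0.0, 1.571]
wrist_force: [-1.6, 1.9, 2.6]
opening: 0.0276
```

step_arm(commands=[{"slide":[0,0,0.4],"twist":0},{"slide":[0,0,0.8],"twist":0},{"slide":[0,0,0.8],"twist":0}])

```text
time: 36.0
tcp_pos: [0.6086, -0.2484, 0.2933]
eef_rot: [3.141, 0.0, 1.571]
wrist_force: [-3.9, 2.6, 8.7]
opening: 0.0276
```

step_arm(commands=[{"slide":[0,0,-1],"twist":0},{"slide":[0,0,-1],"twist":0}])

```text
time: 36.2
tcp_pos: [0.6085, -0.2485, 0.2933]
eef_rot: [3.141, 0.0, 1.571]
wrist_force: [-0.9, 1.4, 4.5]
opening: 0.0275
```

step_arm(commands=[{"slide":[0,0,0],"twist":0},{"slide":[0,0,0],"twist":0},{"slide":[0,0,0],"twist":0},{"slide":[0,0,0],"twist":0}], jaw=0)

```text
time: 36.6
tcp_pos: [0.6084, -0.2485, 0.2926]
eef_rot: [-3.141, -0.0, 1.571]
wrist_force: [-0.6, 0.1, 0.2]
opening: 0.0464
```

step_arm(commands=[{"slide":[0,0,-8],"twist":0},{"slide":[0,0,-25],"twist":0},{"slide":[0,0,-60],"twist":0},{"slide":[-20,0,-95],"twist":0},{"slide":[-55,0,-112],"twist":0}])

```text
time: 37.1
tcp_pos: [0.6095, -0.3024, 0.4118]
eef_rot: [3.135, 0.003, 1.574]
wrist_force: [0.4, -1.2, 0.5]
opening: 0.0463
```

step_arm(commands=[{"slide":[-25,0,0],"twist":0},{"slide":[-25,0,0],"twist":0},{"slide":[-25,0,0],"twist":0}])

```text
time: 37.4
tcp_pos: [0.6084, -0.3287, 0.4059]
eef_rot: [3.141, 0.0, 1.57]
wrist_force: [-0.1, 0.4, -0.1]
opening: 0.0465
```

```bash
python3 look.py d4; python3 - <<'E'
from cell import vision
import cv2,numpy as np
a,b=[vision.grab_frame(n)["frame"] for n in("scene","side")]
cv2.imwrite('pics/m8.png',np.hstack([cv2.resize(a[140:300,180:460],(400,300),interpolation=2),cv2.resize(b[120:345,140:440],(400,300),interpolation=2)]))
E
```

```text
d4 37.45 [ 0.6085 -0.328   0.4054] [ 3.1414 -0.0004  1.5707] opening 0.04637886721903929
yellow (222, 50, 123, 126) lid [ 0.6072 -0.2477] 129.0 | rim [ 0.6072 -0.2478] 103.6 closed [ 0.6072 -0.2478] 101.1 want 104
yellow (141, 383, 389, 36) lid [ 0.6858 -0.9261] 689.6 | rim [ 0.6704 -0.7925] 553.7 closed [ 0.6689 -0.7793] 540.3 want 104
```

View pics/m8.png

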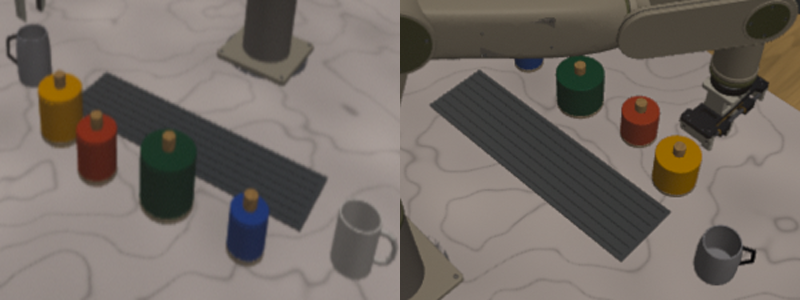

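All four canisters are closed with level lids, the mat is empty, and the mug and jug are standing. The gripper is clear, so I'm handing in.

```bash
python3 -c "
from cell import hand_in; print(hand_in())"
```

```text
the job is handed in; nothing more can be done
None
```

All four lids are on their own canisters, and I handed the job in at about 37.5 s of the 104 s allowed.

- **Placing:** I did green, terracotta, blue, then yellow. Each lid was gripped by its knob and lowered until it seated, with 5–9 N of contact force. The jaws opened only after that, so no lid was dropped. Every seated height was within 0.5 mm of the calculated one.
- **Fit:** From above, each lid's outline at rim + 7 mm was within 0.2 mm of its canister's open-rim reading. All of these readings run about 3 mm under the sizes given, because the colour masks shrink the edges evenly.
- **Position:** The canister centres read within about 1 mm of where they started, which is inside the camera's 2 mm accuracy.
- **Last pictures:** The scene and side views show the lids level, the mat empty, and the mug and jug standing apparently undisturbed. I judged the mug and jug by eye rather than measuring them. The arm hid most of the blue canister in the final side view, so its lid rests on the scene view and the earlier view from above.

No check failed or disagreed.

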